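# Open the espresso bar's storage jar in the bracing fork

### The job

Push the jar carrier along its rail until it clicks into the detent where the red fork braces the jar. Then unscrew the tight blue cap anticlockwise until its thread lets go, with the jar staying seated in its carrier, and lift the cap straight up a few centimetres. Finish while still holding the cap level in the gripper just above the open jar, clear of it; leave the other things on the counter where they stand.

Things in the scene. Friction and masses are not known exactly. Their poses are not given: they have to be found in the camera images.
- rail: dark steel base plate 150 x 460 x 10 mm fixed on the counter; origin under its centre, z up. The carrier runs on it along its own +y. Centred at own y = +100 mm is the red fork: two fixed cheeks with slick white faces, either side in own x, 66 mm apart inside, 90 mm long with flared lead-ins on the -y side, tops 85 mm above the counter, outer width 145 mm.
- station (a point): point on the rail's middle line between the fork's cheeks, 30 mm above the counter: where the centre of the carrier's nest is when the carrier sits in the detent.
- carrier (a joint): travel of the carrier along the rail's own +y, in m: starts at 0; 0.200 is the station detent (a sprung ball that drops in between two ridges with about 1 mm play and takes up to about 10 N to enter or leave; it draws the carrier in over the last 2 or 3 mm); hard end at 0.240. Sliding friction about 3 N; it stays where it is left.
- nest (a point): centre of the carrier's nest floor, 30 mm above the counter: the jar's foot stands here inside a slick black ring 10 mm high, 63 mm inside, in which it can turn.
- push_plate (a point): middle of the top edge of the carrier's upright yellow push plate, 126 mm above the counter. Plate 52 mm wide in the rail's x, 10 mm thick in y, free from 30 mm up to the top edge; it stands 88 mm behind (-y of) the nest centre, so push its -y face, or pinch it across its 10 mm from above.
- jar: white stoneware jar loose in the nest, about 0.45 kg: round foot, square body 62 x 62 mm (turned up to 0.12 rad from the rail axes at the start; the fork squares it up and then stops it turning), flat shoulder 74 mm above its origin, neck with thread ramps. Origin at the centre of its underside, z up. It need not be touched.
- cap: blue knurled screw cap, 60 mm across, 30 mm high, 0.06 kg, loose but screwed on the jar. Origin at the centre of its lower rim, z up; closed, it lies 78 mm above the jar's origin (108 mm above the counter), 4 mm clear of the jar's shoulder; take it round its side from above. A sprung seal under it (16 to 18 N) makes it tight: about 0.4 N m to turn.
- cap_mark (a point): outer end of the white line on the cap's top, 28 mm from its axis; closed, it points 0.17 rad anticlockwise of the jar's own +x. Turned anticlockwise (from above) the cap rises 2 mm and is free after about 1.0 rad; a stop blocks it at about 1.65 rad, so turn 1.2 to 1.45. The seal then lifts it 1 to 2 mm and it pulls straight up. Clockwise it is blocked.
- cup: blue mug 80 mm across, 75 mm high; bystander, origin under its centre
- milk_jug: steel milk jug 84 mm across, 105 mm high; bystander, origin under its centre
- sugar_jar: amber jar 72 mm across, 110 mm high, steel lid; bystander, origin under its centre
- tamper: steel coffee tamper 58 mm across, 94 mm high; bystander, origin under its centre
- syrup: orange syrup bottle 68 mm across, 230 mm high; bystander, origin under its centre
- spoon: steel spoon with a wooden handle lying flat; bystander
There are look-alikes about, which are no part of the job. There is more than one size of the cap; the job needs the middle-sized. What is shaped like the jar but turquoise is not meant.

How it is judged (in metres and radians):
On the way, in this order (a step that is already met when the one before it is completed fails the run):
1. the carrier sits in the station detent, with the jar seated in its nest (value of joint carrier between 0.193 and 0.207 m and distance between jar and nest below 0.008 m), for 0.3 s.
2. the cap is turned anticlockwise out of its thread, the jar still seated and the cap still on it (x of cap_mark in the frame of jar below 0.016 m and y of cap_mark in the frame of jar above 0.015 m and z of cap in the frame of jar below 0.088 m and horizontal distance between cap and jar below 0.006 m and contact force between the fingers and cap above 1 N and distance between jar and nest below 0.008 m), for 0.05 s.
At the end, for the whole second after the job is handed in: Cap held still and level (0.2 rad) in the fingers, lower rim 15 to 80 mm above its closed place, within 20 mm of the jar's axis, off the jar; arm off jar and rail; carrier in the detent (0.193 to 0.207); jar upright, within 8 mm of its nest (all of step 1 and z of cap in the frame of jar between 0.093 and 0.158 m and horizontal distance between cap and jar below 0.02 m and angle between cap's own z axis and vertical below 0.2 rad and contact force between the fingers and cap above 2 N and contact force between each of cap, the arm and jar below 0.1 N and linear speed of each of cap, jar below 0.02 m/s and contact force between the arm and rail below 0.1 N and angle between jar's own z axis and vertical below 0.06 rad); the arm keeps its last pose, push and grip.
It fails at once if the jar is pulled up out of its nest or tipped (z of jar in the frame of nest above 0.008 m or angle between jar's own z axis and vertical above 0.2 rad).
It fails at once if a bystander on the counter is shifted by more than 30 mm (distance of any of cup, milk_jug, sugar_jar, tamper, syrup, spoon from where it was at the start of the episode above 0.03 m).
It also fails if it takes over 59 s, if anything falls off the work surface, if the arm or the gripper's body presses on something with over 40 N, if the wrist force passes 120 N, or if a joint passes its speed limit or range.

### The arm

A 6-joint arm with a two-finger parallel gripper is mounted at the origin on the work surface. World frame = base frame: x ahead of the robot, y to its left, z up, the work surface at z = 0. Lengths are in mm, angles in rad, forces in N, time in s.
With the tool pointing down it reaches from about 300 to 750 mm from the base axis. Payload 8.5 kg.
Tool frame: the origin (TCP) lies midway between the tips of the shut fingers; the grasp point (between the pads) lies 19 mm behind it; z points along the fingers, y is the line along which they close (so a half turn about z gives the same grasp; the last joint's range is limited). The gripper opens to 85 mm and grips with 20 to 120 N. Pads are 22 mm wide; open, the fingers measure 114 mm over their backs; the gripper's body (76 mm by 85 mm) begins 54 mm behind the grasp point. The pads swing forward as they close: fully open they stand 13 mm farther back than shut.
Start: joints at [1.134, 0.381, 1.297, -0, 1.464, -0.215], TCP at [120.985, 536.51, 231.322] pointing down, gripper open.
Joint ranges: [-3.11, 3.11], [-0.89, 2.33], [0.22, 2.48], [-1.42, 4.56], [0.17, 2.85], [-2.88, 2.88]. Speed limits (rad/s): [2.39, 2.39, 3.14, 3.14, 3.14, 3.14].

### API

Orientations are given as [roll, pitch, yaw] about the fixed x, y, z axes, in that order (R = Rz(yaw) Ry(pitch) Rx(roll)).
In Python, from station import arm, capture, hand_in, silhouettes gives the robot as it stands.
- The arm moves only by the tool step_arm, never from a script. Its arguments are lists of equal length, an entry for each row: "gripper": the opening, from 0 (shut) to 1 (fully open); "xyz": the shift along the tool's x, y, z scaled (see below), a list of three; "turn": the turn, a rotation vector about the tool's x, y, z scaled (see below), a list of three. A call has 1 to 20 rows; each row shifts and turns the commanded pose from where the row before left it, along the tool's axes as they then stand; what a row does not reach is not made up. The controller multiplies each number of a shift by 30 mm and each number of a turn by 90 degrees. A row lasts 1/12 s, in which the tool goes at most 41.7 mm and 7.16 degrees, less where a joint would pass 70% of its speed; a pose out of reach is approached as far as the arm can. A call with a number of a shift or a turn outside -1 to 1 is refused whole. A call with a gripper value outside its range is refused whole. The fingers move at their own pace and stop on an object; "squeeze" is the grip in N (left out, the last holds). Time passes only in rows, so rows that do not move let the fingers close. It gives the time, the measured TCP pose, the force, the opening and the grip force at its end, in the units of the state.
- arm.observe(): the state, without advancing time (a new reading comes with each control period).
- capture(name): name is "scene" or "top"; returns a dict with "frame" (384x512x3 uint8, red, green, blue), "camera_matrix" (3x3 intrinsics, pixels), "k1" (the pictures are not rectified: a ray, as slopes to the right and down, at radius r is drawn at 1 + k1 r^2 times it, then the intrinsics apply), "R" (3x3) and "t" (3): a world point X has camera coordinates R X + t. Camera axes: x right, y down, z forward; pixel columns grow to the right and rows downward; lengths in mm; the calibration is good to about 2 mm. A picture is of the moment at which its call begins. There is no depth.
- hand_in(): hands the job in; it is judged then, once.
Trained networks look in the newest picture that a camera, given by its name, has taken for a name from the list of things; names that differ only in an ending like _2 or _b are one class to them, and where a whole thing is asked for, a point or a joint stands for the part that bears it (a point fixed in the world has none). Each returns a list of dicts, best first, with "conf" (0 to 1); they miss things now and then, are a little off and sometimes report something else, mostly with a low value. They report only what shows in the picture. A call takes as long as a camera call. They do not tell look-alikes from the thing itself.
- silhouettes(name, camera): "mask" (384x512 bool, what is visible of it) and "bbox" ([left, top, width, height] in pixels, round what is visible of it).
The state is a dict: "t": time; "joints": joint angles; "joint_velocities": joint speeds; "joint_efforts": joint torques, N m; "tcp_pos": TCP position; "tcp_rot": TCP orientation; "ft_force": force on the tool from outside, world axes, zero at the start; "ft_torque": the same for the moment, N m; "grip_width": finger opening in mm; "gripper_force": force on a finger pad.
Only numpy, scipy, OpenCV 4.12 (cv2) and the standard library are available. Lean on these libraries where they do the work, as an engineer would, in place of code of your own. Each camera call takes 0.05 s, during which the arm holds its last target. There are 200 camera calls.

## Working session

There is one attempt and no reset: what is moved stays moved. The work goes in short steps, Python scripts to look and compute and a tool call to move; the robot and the scene stay as the last step left them, time stands still between calls to the robot, and variables do not carry over. Pictures are saved under pics/ and viewed, at most 10 in all, crops included, and the job is handed in when it is done.

Besides the shell and the picture viewer there is one more tool, called after ">>>" as name(argument=value, ...) on one line, values as JSON. step_arm: Moves the arm, as the interface text tells. Its arguments: {"type":"object","properties":{"gripper":{"type":"array","items":{"type":"number"}},"xyz":{"type":"array","items":{"type":"array","items":{"type":"number"}}},"turn":{"type":"array","items":{"type":"array","items":{"type":"number"}}},"squeeze":{"type":"number"}},"required":["gripper","xyz","turn"]}

```bash
mkdir -p pics; ls; cat > h.py <<'E'
import numpy as np, cv2
from station import arm, capture, hand_in, silhouettes
def proj(c,X):
    p=np.atleast_2d(X)@c["R"].T+c["t"]; s=p[:,:2]/p[:,2:]; r2=(s**2).sum(1,keepdims=True)
    s=s*(1+c["k1"]*r2); K=c["camera_matrix"]; return np.c_[K[0,0]*s[:,0]+K[0,2],K[1,1]*s[:,1]+K[1,2]]
def onz(c,uv,z):
    K=np.array(c["camera_matrix"]); k=np.array([c["k1"],0,0,0,0],float)
    s=cv2.undistortPoints(np.float64(uv).reshape(-1,1,2),K,k)[:,0]
    R=np.array(c["R"]);C=-R.T@np.array(c["t"]); d=np.c_[s,np.ones(len(s))]@R
    return C+d*((z-C[2])/d[:,2:])
def grab(n):
    c=capture(n)
    for k in("R","t","camera_matrix"): c[k]=np.array(c[k])
    return c
E
python3 - <<'E'
from h import *
for n in("scene","top"):
    c=grab(n); cv2.imwrite(f"pics/{n}0.png",c["frame"][...,::-1]); print(n,(-c["R"].T@c["t"]).round(),c["camera_matrix"][0,0],c["k1"])
    for q in("rail","carrier","push_plate","jar","cap","cap_mark"):
        for d in silhouettes(q,n)[:4]: 
            m=np.argwhere(d["mask"]).mean(0)[::-1]; print(q,round(d["conf"],2),d["bbox"],m.round(1))
E
```

```text
pics
scene [1024. -342.  960.] 365.01635203835093 -0.010486002598080942
rail 0.94 [150.3, 173.9, 162.4, 98.3] [231.2 221.5]
rail 0.64 [182.0, 199.4, 28.6, 24.0] [193.8 211.9]
carrier 0.94 [157.7, 212.1, 61.8, 43.2] [185.8 236.3]
push_plate 0.59 [157.8, 209.0, 63.5, 48.2] [184.5 236.2]
jar 0.87 [185.8, 213.4, 27.4, 24.7] [198.  228.1]
jar 0.67 [219.7, 290.5, 34.1, 37.5] [236.1 308.9]
cap 0.77 [180.8, 200.6, 29.0, 20.7] [193.4 212.1]
cap 0.77 [141.2, 181.1, 29.5, 30.1] [155.8 196. ]
cap 0.7 [134.1, 270.7, 12.0, 16.1] [140.6 278.9]
cap_mark 0.63 [180.4, 199.6, 25.3, 26.8] [193.1 212.7]
cap_mark 0.59 [137.7, 183.7, 34.6, 30.4] [156.2 195.8]
cap_mark 0.5 [134.8, 273.9, 13.9, 12.3] [141.5 279.1]
top [ 350.   13. 1180.] 356.7932424485359 -0.0946059008310205
rail 0.75 [211.3, 171.3, 137.0, 72.1] [275.8 205.3]
carrier 0.82 [292.8, 190.7, 52.8, 43.2] [321.1 215.3]
push_plate 0.7 [293.5, 195.5, 50.1, 37.2] [319.5 214.9]
jar 0.56 [299.9, 196.7, 23.7, 22.0] [307.7 213.5]
jar 0.38 [365.8, 153.6, 29.1, 26.2] [382.3 167.7]
cap 0.74 [242.6, 124.6, 28.9, 38.2] [258.4 141.9]
cap 0.67 [301.6, 195.7, 21.8, 20.7] [313.9 206.2]
cap 0.65 [307.8, 256.3, 29.8, 26.4] [323.5 268.1]
cap 0.43 [361.0, 195.7, 15.0, 16.3] [367.9 204.3]
cap_mark 0.9 [302.9, 196.2, 22.9, 19.0] [314.1 205.8]
cap_mark 0.86 [308.4, 253.3, 28.7, 29.1] [323.5 267.8]
cap_mark 0.62 [361.5, 198.8, 13.6, 9.2] [367.5 203.9]
cap_mark 0.3 [368.3, 151.5, 27.4, 29.7] [382.7 167.5]
```

```bash
python3 - <<'E'
import cv2,numpy as np
a=cv2.imread("pics/scene0.png");b=cv2.imread("pics/top0.png")
cv2.imwrite("pics/a.png",cv2.resize(a[140:330,110:350],(758,600),interpolation=cv2.INTER_CUBIC))
cv2.imwrite("pics/b.png",cv2.resize(b[100:280,190:420],(766,600),interpolation=cv2.INTER_CUBIC))
E
```

```text
(no output)
```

View pics/a.png

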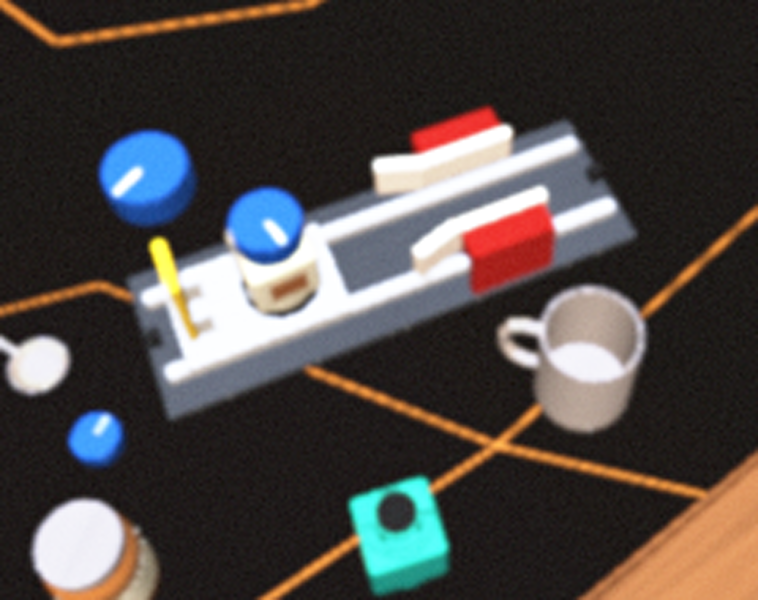

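View pics/b.png

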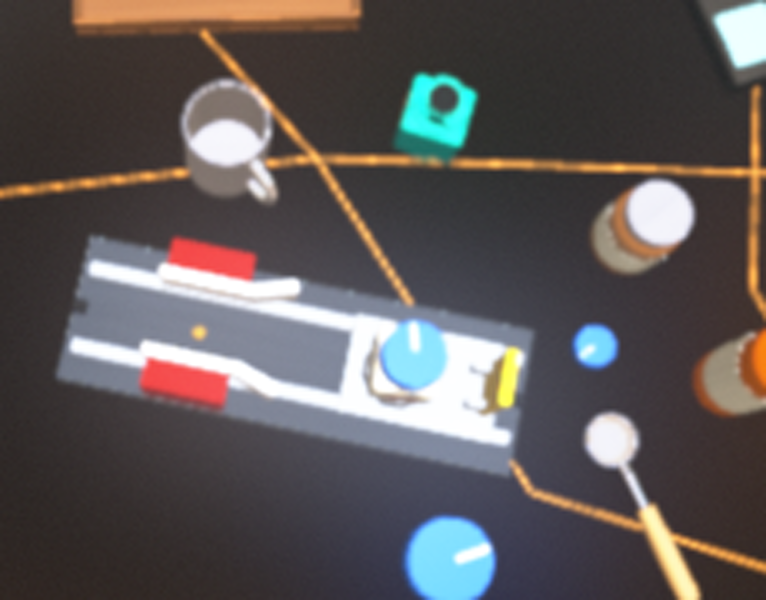

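View pics/top0.png

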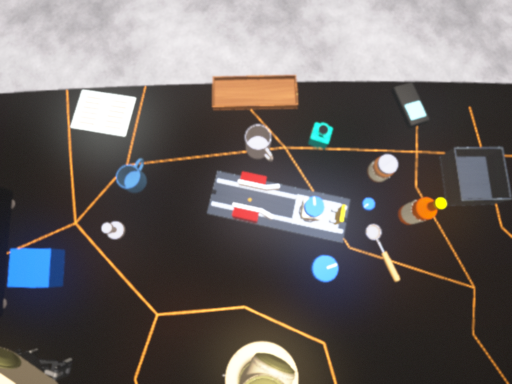

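The top view shows the rail with its fork at (250,200), the jar with the middle-sized cap at (314,206), and the yellow plate at (342,213). The large and small blue caps are decoys, and so is the turquoise jar. Next I fit the rail pose.

```bash
cat > fit.py <<'E'
from h import *
from scipy.optimize import least_squares
S=np.array([[567,120],[636,235],[170,420],[128,277]])/[758/240,600/190]+[110,140]
T=np.array([[92,235],[533,330],[510,473],[57,378]])/[766/230,600/180]+[190,100]
cs,ct=grab("scene"),grab("top")
ws,wt=onz(cs,S,10)[:,:2],onz(ct,T,10)[:,:2]
print("scene",ws.round(1).tolist());print("top",wt.round(1).tolist())
for c,pt,ptp,nm in((cs,[(158,243),(192,335)],(265,222),"s"),(ct,[(513,350),(503,407)],(413,353),"t")):
    pass
print("plate top s",onz(cs,np.array([[160,243]])/[758/240,600/190]+[110,140],126).round(1))
print("plate top t",onz(ct,np.array([[513,350],[507,405]])/[766/230,600/180]+[190,100],126).round(1))
print("cap s",onz(cs,np.array([[265,222],[284,243]])/[758/240,600/190]+[110,140],138).round(1))
print("cap t",onz(ct,np.array([[413,353],[415,323]])/[766/230,600/180]+[190,100],138).round(1))
for n,c in(("scene",cs),("top",ct)):
  for q in("syrup","sugar_jar","cup","milk_jug","tamper","spoon"):
    for d in silhouettes(q,n)[:2]:
        b=d["bbox"]; print(n,q,round(d["conf"],2),b,onz(c,[[b[0]+b[2]/2,b[1]+b[3]/2]],50)[0].round())
print(arm.observe()["tcp_rot"])
E
python3 fit.py
```

```text
scene [[525.2, 170.3], [670.3, 133.8], [563.7, -312.3], [415.6, -274.6]]
top [[669.3, 130.0], [560.5, -314.0], [418.0, -280.3], [523.1, 165.2]]
plate top s [[ 477.2 -246.3  126. ]]
plate top t [[ 521.7 -261.7  126. ]
 [ 471.9 -252.7  126. ]]
cap s [[ 520.3 -168.   138. ]
 [ 547.2 -166.3  138. ]]
cap t [[ 519.2 -168.3  138. ]
 [ 546.4 -171.7  138. ]]
scene syrup 0.46 [339.5, 109.3, 14.1, 24.0] [479. 468.  50.]
scene sugar_jar 0.73 [120.0, 298.8, 41.3, 38.3] [ 651. -415.   50.]
scene sugar_jar 0.31 [337.2, 105.6, 17.4, 27.8] [471. 473.  50.]
scene cup 0.86 [357.5, 142.7, 28.5, 34.7] [652. 406.  50.]
scene milk_jug 0.9 [267.4, 231.0, 46.3, 44.4] [742. -13.  50.]
scene tamper 0.51 [338.7, 106.7, 15.6, 30.5] [481. 465.  50.]
scene tamper 0.46 [38.7, 259.9, 61.0, 52.5] [ 467. -524.   50.]
scene spoon 0.71 [75.8, 227.8, 56.6, 33.5] [ 411. -404.   50.]
top syrup 0.88 [398.1, 197.8, 47.7, 25.8] [ 508. -540.   50.]
top sugar_jar 0.93 [366.6, 153.5, 30.4, 25.9] [ 661. -419.   50.]
top sugar_jar 0.16 [301.7, 201.3, 19.6, 19.1] [ 518. -175.   50.]
top cup 0.21 [291.4, 194.4, 53.6, 40.8] [ 504. -196.   50.]
top milk_jug 0.96 [243.0, 124.0, 29.0, 36.6] [753.  -7.  50.]
top tamper 0.53 [101.9, 223.7, 24.7, 17.2] [462. 460.  50.]
top tamper 0.4 [296.2, 196.8, 47.7, 35.6] [ 505. -202.   50.]
top spoon 0.74 [363.1, 225.7, 34.0, 56.4] [ 374. -387.   50.]
top spoon 0.47 [99.5, 223.5, 25.0, 15.4] [466. 467.  50.]
[3.14154902e+00 6.65318629e-06 2.91983460e+00]
```

>>> step_arm(gripper=[0.5,0.5,0.5,0.5,0.5,0.5,0.5,0.5,0.5,0.5,0.5,0.5,0.5,0.5,0.5,0.5,0.5,0.5,0.5,0.5], xyz=[[-0.75,-0.95,0],[-0.75,-0.95,0],[-0.75,-0.95,0],[-0.75,-0.95,0],[-0.75,-0.95,0],[-0.75,-0.95,0],[-0.75,-0.95,0],[-0.75,-0.95,0],[-0.75,-0.95,0],[-0.75,-0.95,0],[-0.75,-0.95,0],[-0.75,-0.95,0],[-0.75,-0.95,0],[-0.75,-0.95,0],[-0.75,-0.95,0],[-0.75,-0.95,0],[-0.75,-0.95,0],[-0.75,-0.95,0],[-0.75,-0.95,0],[-0.75,-0.95,0]], turn=[[0,0,0],[0,0,0],[0,0,0],[0,0,0],[0,0,0],[0,0,0],[0,0,0],[0,0,0],[0,0,0],[0,0,0],[0,0,0],[0,0,0],[0,0,0],[0,0,0],[0,0,0],[0,0,0],[0,0,0],[0,0,0],[0,0,0],[0,0,0]], squeeze=40)

```text
t: 3.07
tcp_pos: [435.0, -120.5, 231.4]
tcp_rot: [-3.142, 0.0, 2.919]
ft_force: [0.1, 1.2, 0.2]
grip_width: 42.9
gripper_force: 0.0
```

```bash
cat >> h.py <<'E'
def togo(x,y,z,yaw,state=None):
    s=state or arm.observe(); from scipy.spatial.transform import Rotation as Q
    R=Q.from_euler("xyz",s["tcp_rot"]).as_matrix(); d=np.array([x,y,z])-s["tcp_pos"]
    T=Q.from_euler("xyz",[np.pi,0,yaw]).as_matrix()
    print("tcp",np.round(s["tcp_pos"],1),np.round(s["tcp_rot"],3),"j",np.round(s["joints"],2),"F",np.round(s["ft_force"],1),"w",round(float(s["grip_width"]),1),round(float(s["gripper_force"]),1),"t",round(s["t"],2))
    print("shift/30:",(R.T@d/30).round(3),"turn/90deg:",(Q.from_matrix(R.T@T).as_rotvec()/(np.pi/2)).round(4))
E
python3 -c "
from h import *
togo(498.5,-256,160,2.9046)"
```

```text
tcp [ 435.  -120.5  231.4] [-3.142  0.     2.919] j [-0.53  0.21  1.55  0.    1.38 -1.88] F [0.1 1.2 0.2] w 42.9 0.0 t 3.07
shift/30: [-3.06  -3.94   2.382] turn/90deg: [-0.      0.0002  0.0093]
```

>>> step_arm(gripper=[0.5,0.5,0.5,0.5,0.5,0.5,0.5,0.5], xyz=[[-0.61,-0.79,0],[-0.61,-0.79,0],[-0.61,-0.79,0],[-0.61,-0.79,0],[-0.61,-0.79,0.6],[0,0,0.9],[0,0,0.8],[0,0,0]], turn=[[0,0,0.009],[0,0,0],[0,0,0],[0,0,0],[0,0,0],[0,0,0],[0,0,0],[0,0,0]])

```text
t: 3.73
tcp_pos: [494.6, -254.1, 157.9]
tcp_rot: [3.138, -0.008, 2.905]
ft_force: [-0.8, 0.8, -0.3]
grip_width: 42.5
gripper_force: 0.0
```

```bash
python3 - <<'E'
from h import *
togo(498.5,-256,95,2.9046)
c=grab("scene"); cv2.imwrite("pics/c.png",cv2.resize(c["frame"][150:290,110:290,::-1],(720,560),interpolation=cv2.INTER_CUBIC))
E
```

```text
tcp [ 494.6 -254.1  157.9] [ 3.138 -0.008  2.905] j [-0.69  0.46  1.39 -0.    1.3  -2.02] F [-0.8  0.8 -0.3] w 42.5 0.0 t 3.73
shift/30: [-0.159 -0.039  2.094] turn/90deg: [ 0.0024 -0.005   0.0002]
```

View pics/c.png

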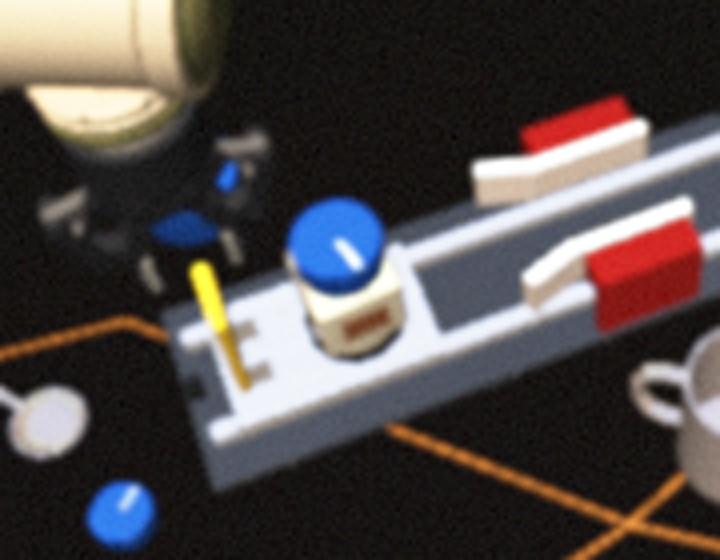

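```bash
python3 - <<'E'
from h import *
c=grab("scene"); s=arm.observe(); p=np.array(s["tcp_pos"]); u=np.array([.2348,.972,0]);v=np.array([.972,-.2348,0])
f=lambda X:((proj(c,X)-[110,150])*4).round(0).tolist()
print("tips",f([p+[0,0,5]+24*u,p+[0,0,5]-24*u]))
q=np.array([499,-255.5,126]);print("plate",f([q-26*v,q+26*v,q]),onz(c,[[201/4+110,266/4+150],[223/4+110,325/4+150]],126).round(1))
togo(498.5,-256,95,2.9046)
E
```

```text
tips [[228.0, 249.0], [153.0, 275.0]]
plate [[196.0, 267.0], [217.0, 331.0], [206.0, 298.0]] [[ 475.3 -246.5  126. ]
 [ 523.  -256.6  126. ]]
tcp [ 496.3 -254.9  162.7] [ 3.141e+00 -1.000e-03  2.906e+00] j [-0.69  0.45  1.39  0.    1.3  -2.02] F [ 0.  -0.6  0.7] w 42.5 0.0 t 3.83
shift/30: [-0.082 -0.019  2.255] turn/90deg: [ 0.0002 -0.0004  0.0007]
```

>>> step_arm(gripper=[0.5,0.5,0.5,0.5,0.5,0.5,0.1,0,0,0,0,0], xyz=[[-0.08,0.02,0.5],[0,0,0.5],[0,0,0.5],[0,0,0.5],[0,0,0.25],[0,0,0],[0,0,0],[0,0,0],[0,0,0],[0,0,0],[0,0,0],[0,0,0]], turn=[[0,0,0],[0,0,0],[0,0,0],[0,0,0],[0,0,0],[0,0,0],[0,0,0],[0,0,0],[0,0,0],[0,0,0],[0,0,0],[0,0,0]])

```text
t: 4.83
tcp_pos: [499.3, -255.2, 96.3]
tcp_rot: [-3.141, 0.002, 2.905]
ft_force: [-1.1, 1.8, 6.1]
grip_width: 9.5
gripper_force: 41.1
```

```bash
python3 -c "
from h import *
togo(499+47,-255.5+194.4,95,2.9046)"
```

```text
tcp [ 499.3 -255.2   96.3] [-3.141e+00  2.000e-03  2.905e+00] j [-0.68  0.53  1.47  0.    1.14 -2.02] F [-1.1  1.8  6.1] w 9.5 41.1 t 4.83
shift/30: [-1.000e-03  6.656e+00  3.600e-02] turn/90deg: [-0.0006  0.0015  0.0006]
```

>>> step_arm(gripper=[0,0,0,0,0,0,0,0,0,0,0,0,0,0,0,0,0,0,0,0], xyz=[[0,0.1,0],[0,0.2,0],[0,0.3,0],[0,0.4,0],[0,0.4,0],[0,0.4,0],[0,0.4,0],[0,0.4,0],[0,0.4,0],[0,0.4,0],[0,0.4,0],[0,0.4,0],[0,0.4,0],[0,0.4,0],[0,0.4,0],[0,0.4,0],[0,0.3,0],[0,0.2,0],[0,0,0],[0,0,0]], turn=[[0,0,0],[0,0,0],[0,0,0],[0,0,0],[0,0,0],[0,0,0],[0,0,0],[0,0,0],[0,0,0],[0,0,0],[0,0,0],[0,0,0],[0,0,0],[0,0,0],[0,0,0],[0,0,0],[0,0,0],[0,0,0],[0,0,0],[0,0,0]])

```text
t: 6.5
tcp_pos: [544.0, -71.1, 96.3]
tcp_rot: [3.142, 0.004, 2.906]
ft_force: [1.6, 1.5, 6.2]
grip_width: 9.6
gripper_force: 41.4
```

```bash
python3 -c "
from h import *
togo(499.3+46.96,-255.2+194.4,95,2.9046)"
```

```text
tcp [544.  -71.1  96.3] [3.142 0.004 2.906] j [-0.35  0.51  1.51  0.    1.12 -1.68] F [1.6 1.5 6.2] w 9.6 41.4 t 6.5
shift/30: [0.007 0.353 0.043] turn/90deg: [0.0001 0.0023 0.0008]
```

>>> step_arm(gripper=[0,0,0,0], xyz=[[0,0.1,0],[0,0.1,0],[0,0,0],[0,0,0]], turn=[[0,0,0],[0,0,0],[0,0,0],[0,0,0]])

```text
t: 6.83
tcp_pos: [545.4, -65.3, 96.3]
tcp_rot: [3.141, 0.004, 2.905]
ft_force: [3.0, 4.2, 5.7]
grip_width: 9.4
gripper_force: 41.3
```

>>> step_arm(gripper=[0,0,0], xyz=[[0,0.08,0],[0,0,0],[0,0,0]], turn=[[0,0,0],[0,0,0],[0,0,0]])

```text
t: 7.08
tcp_pos: [546.1, -62.7, 96.3]
tcp_rot: [3.14, 0.004, 2.905]
ft_force: [3.5, 4.6, 6.2]
grip_width: 10.0
gripper_force: 41.3
```

>>> step_arm(gripper=[0,0,0], xyz=[[0,0.05,0],[0,0,0],[0,0,0]], turn=[[0,0,0],[0,0,0],[0,0,0]])

```text
t: 7.33
tcp_pos: [546.3, -61.8, 96.3]
tcp_rot: [-3.142, 0.004, 2.905]
ft_force: [1.5, 0.7, 5.9]
grip_width: 9.6
gripper_force: 41.3
```

```bash
python3 -c "
from h import *
togo(499.3+46.96,-255.2+194.4,95,2.9046)"
```

```text
tcp [546.3 -61.8  96.3] [-3.142  0.004  2.905] j [-0.33  0.51  1.5   0.    1.12 -1.66] F [1.5 0.7 5.9] w 9.6 41.3 t 7.33
shift/30: [0.008 0.034 0.043] turn/90deg: [-0.      0.0023  0.0006]
```

>>> step_arm(gripper=[0,0,0.4,0.4,0.4,0.4,0.4,0.4,0.4,0.4,0.4,0.4], xyz=[[0,0.03,0],[0,0,0],[0,0,0],[0,0,0],[0,0,0],[0,0,-0.5],[0,0,-0.9],[0,0,-0.9],[0,0,-0.9],[0,-0.9,0],[0,-0.9,0],[0,0,0]], turn=[[0,0,0],[0,0,0],[0,0,0],[0,0,0],[0,0,0],[0,0,0],[0,0,0],[0,0,0],[0,0,0],[0,0,0],[0,0,0],[0,0,0]])

```text
t: 8.33
tcp_pos: [532.2, -116.4, 191.1]
tcp_rot: [-3.14, 0.0, 2.903]
ft_force: [0.2, -0.1, -0.2]
grip_width: 34.5
gripper_force: 0.0
```

```bash
python3 - <<'E'
from h import *
togo(566.7,24.4,180,2.3)
for n in("scene","top"):
    c=grab(n)
    for q in("cap","cap_mark","jar"):
        for d in silhouettes(q,n)[:4]:
            m=np.argwhere(d["mask"]).mean(0)[::-1]; b=d["bbox"]; print(n,q,round(d["conf"],2),b,m.round(1),onz(c,[m,[b[0]+b[2]/2,b[1]+b[3]/2]],130).round(1).tolist())
    f=c["frame"]; o=proj(c,[[566.7,24.4,100]])[0].astype(int); x,y=o-50
    I=cv2.resize(f[y:y+100,x:x+100,::-1],(390,390),interpolation=cv2.INTER_CUBIC); cv2.imwrite(f"pics/d_{n}.png",I); print(x,y)
cv2.imwrite("pics/d.png",np.hstack([cv2.imread("pics/d_scene.png"),cv2.imread("pics/d_top.png")]))
E
```

```text
tcp [ 532.2 -116.4  191.1] [-3.14   0.     2.903] j [-0.43  0.4   1.38 -0.    1.36 -1.76] F [ 0.2 -0.1 -0.2] w 34.5 0.0 t 8.33
shift/30: [-0.01   4.831  0.362] turn/90deg: [-0.0007  0.0005  0.3839]
scene cap 0.85 [139.7, 181.8, 31.4, 26.9] [156.  195.8] [[412.6, -224.2, 130.0], [410.0, -224.7, 130.0]]
scene cap 0.77 [132.4, 269.2, 18.1, 16.8] [140.6 278.7] [[600.9, -366.8, 130.0], [599.8, -363.9, 130.0]]
scene cap 0.69 [248.9, 174.2, 27.5, 25.0] [261.7 187.5] [[566.4, 22.6, 130.0], [565.8, 26.4, 130.0]]
scene cap 0.38 [149.2, 181.5, 160.9, 90.6] [224.7 224.7] [[601.4, -126.0, 130.0], [614.3, -119.3, 130.0]]
scene cap_mark 0.87 [250.7, 175.5, 19.6, 26.7] [261.6 187.4] [[565.8, 22.7, 130.0], [568.0, 17.2, 130.0]]
scene cap_mark 0.84 [141.0, 185.4, 29.3, 27.0] [156.4 195.9] [[413.3, -223.6, 130.0], [421.1, -229.9, 130.0]]
scene cap_mark 0.53 [133.1, 273.2, 15.7, 16.8] [140.6 279. ] [[601.6, -367.2, 130.0], [608.0, -369.4, 130.0]]
scene jar 0.83 [220.4, 293.4, 32.2, 35.2] [236.2 309.4] [[796.9, -228.7, 130.0], [800.2, -230.3, 130.0]]
scene jar 0.79 [250.7, 190.6, 22.4, 18.2] [259.9 200.5
[... 399 characters left out ...]
2] [367.8 203.5] [[523.7, -333.9, 130.0], [525.9, -336.4, 130.0]]
top cap 0.42 [240.7, 199.9, 17.6, 8.7] [248.8 203. ] [[534.0, 25.1, 130.0], [530.1, 23.1, 130.0]]
top cap_mark 0.81 [237.6, 182.4, 19.2, 20.9] [248.9 192.5] [[565.8, 24.2, 130.0], [565.0, 29.3, 130.0]]
top cap_mark 0.64 [309.4, 250.8, 27.3, 31.7] [323.9 268.2] [[336.8, -188.7, 130.0], [341.2, -186.6, 130.0]]
top cap_mark 0.58 [361.6, 199.7, 15.3, 7.3] [367.6 203.7] [[523.3, -333.3, 130.0], [524.1, -338.3, 130.0]]
top cap_mark 0.41 [209.1, 171.3, 139.2, 73.0] [263.8 202.5] [[534.5, -19.8, 130.0], [517.3, -63.7, 130.0]]
top jar 0.72 [308.0, 123.5, 29.5, 24.0] [320.  135.5] [[743.0, -201.7, 130.0], [742.7, -210.5, 130.0]]
198 144
```

View pics/d.png

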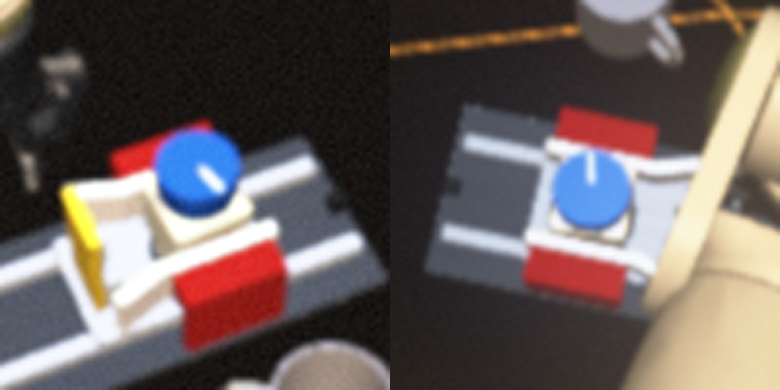

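>>> step_arm(gripper=[1,1,1,1,1,1,1,1,1,1,1,1,1], xyz=[[0,0.8,0],[0,0.8,0],[0,0.8,0],[0,0.8,0],[0,0.8,0],[0,0.8,0],[0,0,0],[0,0,0],[0,0,0],[0,0,0],[0,0,0],[0,0,0],[0,0,0]], turn=[[0,0,0],[0,0,0],[0,0,0],[0,0,0],[0,0,0],[0,0,0],[0,0,0.075],[0,0,0.075],[0,0,0.075],[0,0,0.075],[0,0,0.075],[0,0,0],[0,0,0]])

```text
t: 9.82
tcp_pos: [566.4, 27.2, 190.8]
tcp_rot: [-3.142, -0.0, 2.321]
ft_force: [0.3, -0.7, 0.5]
grip_width: 85.5
gripper_force: 0.0
```

```bash
python3 -c "
from h import *
togo(566.8,24,105,2.3)"
```

```text
tcp [566.4  27.2 190.8] [-3.142 -0.     2.321] j [-0.16  0.44  1.32  0.    1.38 -0.91] F [ 0.3 -0.7  0.5] w 85.5 0.0 t 9.82
shift/30: [-0.087 -0.063  2.859] turn/90deg: [-0.     -0.0001  0.0132]
```

>>> step_arm(gripper=[1,1,1,1,1,1,1,0.5,0.5,0.5,0.5,0.5,0.5], xyz=[[-0.09,-0.06,0.5],[0,0,0.5],[0,0,0.5],[0,0,0.5],[0,0,0.5],[0,0,0.36],[0,0,0],[0,0,0],[0,0,0],[0,0,0],[0,0,0],[0,0,0],[0,0,0]], turn=[[0,0,0],[0,0,0],[0,0,0],[0,0,0],[0,0,0],[0,0,0],[0,0,0],[0,0,0],[0,0,0],[0,0,0],[0,0,0],[0,0,0],[0,0,0]], squeeze=30)

```text
t: 10.9
tcp_pos: [567.2, 23.5, 106.0]
tcp_rot: [3.141, 0.001, 2.317]
ft_force: [-3.0, -1.6, 5.3]
grip_width: 60.0
gripper_force: 32.3
```

```bash
python3 - <<'E'
from h import *
togo(566.8,24,105,2.3)
print(arm.observe()["ft_torque"])
c=grab("scene"); o=proj(c,[[566.7,24.4,120]])[0].astype(int); x,y=o-45
cv2.imwrite("pics/e.png",cv2.resize(c["frame"][y:y+90,x:x+90,::-1],(540,540),interpolation=cv2.INTER_CUBIC))
E
```

```text
tcp [567.2  23.5 106. ] [3.141e+00 1.000e-03 2.317e+00] j [-0.17  0.53  1.44 -0.    1.17 -0.91] F [-3.  -1.6  5.3] w 60.0 32.3 t 10.9
shift/30: [0.021 0.002 0.033] turn/90deg: [0.0004 0.0008 0.0109]
[-0.18780219  0.37677954  0.0334056 ]
```

View pics/e.png

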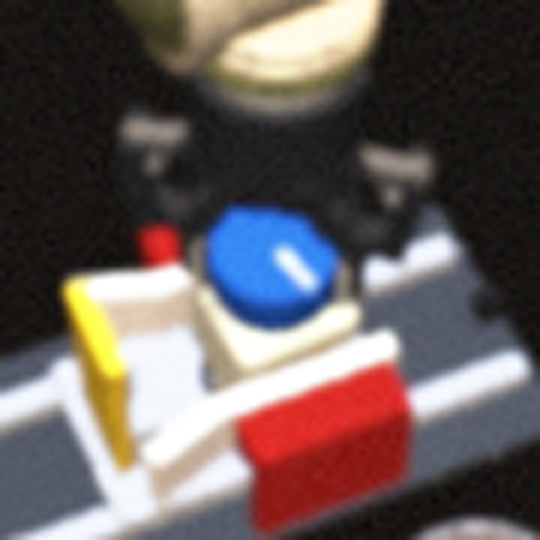

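>>> step_arm(gripper=[0.5,0.5,0.5,0.5,0.5,0.5,0.5,0.5,0.5,0.5,0.5,0.5,0.5,0.5], xyz=[[0,0,0],[0,0,0],[0,0,-0.005],[0,0,-0.005],[0,0,-0.005],[0,0,-0.006],[0,0,-0.006],[0,0,-0.006],[0,0,-0.006],[0,0,-0.006],[0,0,-0.006],[0,0,-0.006],[0,0,-0.006],[0,0,0]], turn=[[0,0,0],[0,0,0],[0,0,-0.06],[0,0,-0.06],[0,0,-0.06],[0,0,-0.06],[0,0,-0.06],[0,0,-0.06],[0,0,-0.06],[0,0,-0.06],[0,0,-0.06],[0,0,-0.06],[0,0,-0.06],[0,0,0]], squeeze=70)

```text
t: 12.12
tcp_pos: [568.3, 23.8, 108.7]
tcp_rot: [-3.141, 0.005, -2.925]
ft_force: [-0.2, 0.4, 9.7]
grip_width: 58.7
gripper_force: 74.0
```

```bash
python3 - <<'E'
from h import *
togo(566.8,24,108,2.317+1.32)
print(arm.observe()["ft_torque"])
c=grab("scene"); o=proj(c,[[566.7,24.4,120]])[0].astype(int); x,y=o-45
cv2.imwrite("pics/f.png",cv2.resize(c["frame"][y:y+90,x:x+90,::-1],(540,540),interpolation=cv2.INTER_CUBIC))
E
```

```text
tcp [568.3  23.8 108.7] [-3.141  0.005 -2.925] j [-0.17  0.53  1.43  0.    1.18 -1.95] F [-0.2  0.4  9.7] w 58.7 74.0 t 12.12
shift/30: [0.046 0.018 0.024] turn/90deg: [-0.0011  0.0028 -0.1773]
[0.19420787 0.07146535 0.07354165]
```

View pics/f.png

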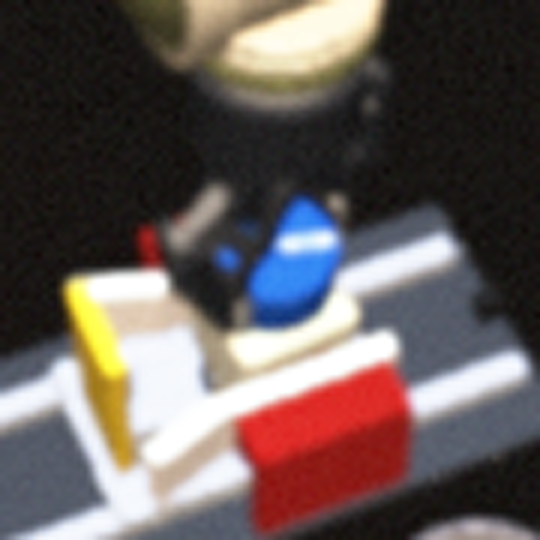

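>>> step_arm(gripper=[0.5,0.5,0.5,0.5,0.5], xyz=[[0,0,0],[0,0,0],[0,0,0],[0,0,0],[0,0,0]], turn=[[0,0,-0.055],[0,0,-0.055],[0,0,-0.055],[0,0,0],[0,0,0]])

```text
t: 12.58
tcp_pos: [568.1, 24.1, 108.7]
tcp_rot: [-3.14, 0.004, -2.67]
ft_force: [0.4, 2.8, 10.1]
grip_width: 59.2
gripper_force: 74.0
```

```bash
python3 - <<'E'
from h import *
togo(566.8,24,108,2.317+1.32)
print(arm.observe()["ft_torque"])
c=grab("scene"); f=c["frame"].astype(int); cc=proj(c,[[567,24,141]])[0]
K=[[567+28*np.cos(a-.237),24+28*np.sin(a-.237),141] for a in(0.17,.9,1.2,1.47,1.6)]
print(cc.round(1),proj(c,K).round(1).tolist())
w=np.argwhere(f.min(2)>150); w=w[np.hypot(*(w-cc[::-1]).T)<12]; bl=[p for p in w]; print([tuple(p[::-1]) for p in bl])
E
```

```text
tcp [568.1  24.1 108.7] [-3.14   0.004 -2.67 ] j [-0.17  0.53  1.43  0.    1.18 -2.21] F [ 0.4  2.8 10.1] w 59.2 74.0 t 12.58
shift/30: [0.039 0.015 0.024] turn/90deg: [-0.0009  0.0025 -0.015 ]
[0.50668121 0.16206924 0.05275196]
[262.3 185.1] [[268.0, 192.1], [272.1, 187.2], [272.4, 184.7], [271.8, 182.6], [271.3, 181.6]]
[(np.int64(256), np.int64(178)), (np.int64(255), np.int64(179)), (np.int64(256), np.int64(179)), (np.int64(255), np.int64(180)), (np.int64(256), np.int64(180)), (np.int64(254), np.int64(181)), (np.int64(255), np.int64(181)), (np.int64(268), np.int64(181)), (np.int64(269), np.int64(181)), (np.int64(270), np.int64(181)), (np.int64(271), np.int64(181)), (np.int64(254), np.int64(182)), (np.int64(255), np.int64(182)), (np.int64(266), np.int64(182)), (np.int64(267), np.int64(182)), (np.int64(268), np.int64(182)), (np.int64(269), np.int64(182)), (np.int64(270), np.int64(182)), (np.int64(271), np.int64(182)), (np.int64(253), np.int64(183)), (np.int64(254), np.int64(183)), (np.int64(266), np.int64(183)), (np.int64(267), np.int64(183)), (np.int64(268), np.int64(183)), (np.int64(269), np.int64(183)), (np.int64(270), np.int64(183)), (np.int64(266), np.int64(184)), (np.int64(267), np.int64(184)), (np.int64(268), np.int64(184)), (np.int64(252), np.int64(185)), (np.int64(252), np.int64(186)), (np.int64(253), np.int64(186)), (np.int64(273), np.int64(189)), (np.int64(273), np.int64(190)), (np.int64(272), np.int64(192))]
```

>>> step_arm(gripper=[0.5,0.5,0.5,0.5,0.5,0.5,0.5,0.5,0.5,0.5,0.5,0.5], xyz=[[0,0,-0.05],[0,0,-0.05],[0,0,-0.05],[0,0,-0.1],[0,0,-0.15],[0,0,-0.2],[0,0,-0.25],[0,0,-0.25],[0,0,-0.1],[0,0,0],[0,0,0],[0,0,0]], turn=[[0,0,0],[0,0,0],[0,0,0],[0,0,0],[0,0,0],[0,0,0],[0,0,0],[0,0,0],[0,0,0],[0,0,0],[0,0,0],[0,0,0]])

```text
t: 13.63
tcp_pos: [566.8, 23.6, 142.7]
tcp_rot: [3.141, -0.0, -2.671]
ft_force: [0.1, 0.3, -1.3]
grip_width: 58.8
gripper_force: 75.0
```

```bash
python3 - <<'E'
from h import *
togo(566.8,24,142,2.317+1.32)
c=grab("scene"); o=proj(c,[[566.7,24.4,120]])[0].astype(int); x,y=o-45
cv2.imwrite("pics/g.png",cv2.resize(c["frame"][y:y+90,x:x+90,::-1],(540,540),interpolation=cv2.INTER_CUBIC))
E
```

```text
tcp [566.8  23.6 142.7] [ 3.141 -0.    -2.671] j [-0.17  0.49  1.39 -0.    1.26 -2.21] F [ 0.1  0.3 -1.3] w 58.8 75.0 t 13.63
shift/30: [-0.006  0.01   0.022] turn/90deg: [ 0.0002 -0.0003 -0.0156]
```

View pics/g.png

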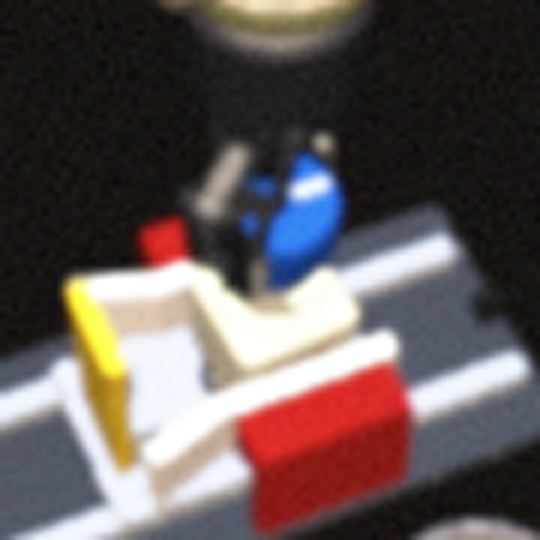

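The cap is in the gripper at crop (305,215), clear of the jar. The jar's shoulder at (290,310) hasn't moved between the fork cheeks, and the vertical force is only about that of the cap's weight. I'm handing it in.

```bash
python3 -c "
from h import *
print(hand_in())"
```

```text
the job is handed in; nothing more can be done
None
```

The job is handed in, though no verdict came back: the carrier is at about 0.200 m in the detent, the cap was unscrewed about 1.3 rad, and it is held level about 35 mm above the seated jar.

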